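# Set up the steaming pot: steamer plate in, then the lid that fits

### The arm

A 7-joint arm with a two-finger parallel gripper is mounted at the origin on a cart in front of the work surface, level with it; the furniture and walls round the work are solid. World frame = base frame: x ahead of the robot, y to its left, z up, the work surface at z = 0. Lengths are in mm, angles in rad, forces in N, time in s.
With the tool pointing down it reaches from about 400 to 875 mm from the base axis. Payload 4.4 kg.
Tool frame: the origin (TCP) lies between the finger pads; the fingertips stand 22 mm ahead of it and the grasp point (between the pads) lies 3 mm ahead of it; z points along the fingers, y is the line along which they close (so a half turn about z gives the same grasp; the last joint's range is limited). The gripper opens to 85 mm and grips with 20 to 120 N. Pads are 22 mm wide; open, the fingers measure 114 mm over their backs; the gripper's body (76 mm by 85 mm) begins 54 mm behind the grasp point. The pads swing forward as they close: fully open they stand 13 mm farther back than shut.
Start: joints at [-1.376, 0.628, 0.038, 1.517, -0.027, 0.996, -0.02], TCP at [167.581, 628.04, 253.313] pointing down, gripper open.
Joint ranges: [-3.06, 3.06], [-0.37, 2.12], [-1.25, 1.32], [0.18, 2.47], [-1.1, 4.24], [0.23, 1.98], [-2.94, 2.94]. Speed limits (rad/s): [2.57, 2.57, 3.14, 3.14, 3.14, 3.14, 3.14].

### API

Orientations are given as [roll, pitch, yaw] about the fixed x, y, z axes, in that order (R = Rz(yaw) Ry(pitch) Rx(roll)).
In Python, from cell import ctrl gives the robot as it stands.
- The arm moves only by the tool step_arm, never from a script. Its argument "plan" is a list of rows, each an object of numbers: "dx", "dy", "dz": the shift along the tool's x, y, z scaled (see below); "ax", "ay", "az": the turn, a rotation vector about the tool's x, y, z scaled (see below); "gripper": the opening, from 0 (shut) to 1 (fully open). A call has 1 to 20 rows; each row shifts and turns the commanded pose from where the row before left it, along the tool's axes as they then stand; what a row does not reach is not made up. The controller multiplies each number of a shift by 0.3 m and each number of a turn by 90 degrees. A row lasts 1/8 s, in which the tool goes at most 62.5 mm and 10.7 degrees, less where a joint would pass 70% of its speed; a pose out of reach is approached as far as the arm can. A call with a number of a shift or a turn outside -1 to 1 is refused whole. A call with a gripper value outside its range is refused whole. The fingers move at their own pace and stop on an object; the grip force is fixed at half the most. Time passes only in rows, so rows that do not move let the fingers close. It gives the time, the measured TCP pose, the force, the opening and the grip force at its end, in the units of the state.
- ctrl.read_state(): the state, without advancing time (a new reading comes with each control period).
- ctrl.get_image(name): name is "side" or "top"; returns a dict with "color" (400x640x3 uint8, red, green, blue), "range_z" (400x640 float32, mm along the optical axis (not along the pixel's ray), 0 where there is no reading), "fx", "fy", "cx", "cy" (pixels), "T" (4x4, takes a point from camera to world coordinates). Camera axes: x right, y down, z forward; pixel columns grow to the right and rows downward; lengths in mm; the calibration is good to about 2 mm. A picture is of the moment at which its call begins.
- ctrl.finish_job(): hands the job in; it is judged then, once.
The state is a dict: "clock": time; "qpos": joint angles; "qd": joint speeds; "tau": joint torques, N m; "eef_pos": TCP position; "tool_rot": TCP orientation; "force": force on the tool from outside, world axes, zero at the start; "torque": the same for the moment, N m; "width": finger opening in mm; "gripper_force": force on a finger pad.
Only numpy, scipy, OpenCV 4.12 (cv2) and the standard library are available. Lean on these libraries where they do the work, as an engineer would, in place of code of your own. Each camera call takes 0.05 s, during which the arm holds its last target. There are 200 camera calls.

### The job

Get the pot ready for steaming: stand the steamer plate on its feet on the bottom of the pot, then close the pot with the lid that fits it, so that the lid lies flat on the rim. Set both down, do not drop them, and leave the other lid where it lies and the pot standing where it is.

Things in the scene. Friction and masses are not known exactly. Their poses are not given: they have to be found in the camera images.
- pot_mouth (a point): Centre of the mouth of an open steel pot, at rim height; z up. The pot stands on the worktop: 70 mm high, 146 mm outside, 140 mm inside diameter, inner floor 66 mm below this point. Two small loop handles stick out 32 mm at its +y and -y sides, below the rim. About 1.5 kg.
- plate_grip (a point): Centre of the grip of the steamer plate, an aluminium disc 120 mm in diameter with dark holes, on three 14 mm feet. The grip is an upright black bar, round, 18 mm thick, 20 mm tall, on a stem at the disc's centre; this point is 42 mm above the soles, 24 mm above the disc, 10 mm below the top; z up. About 0.18 kg. Standing in the pot, it is 24 mm below the rim.
- wide_lid_knob (a point): Centre of the black knob (upright, round, 26 mm thick, 28 mm tall) of the wide lid, a steel lid 164 mm in diameter lying knob up; it fits the pot. The point is 40 mm above the lid's underside, 26 mm above its top; z up. A step below, 120 mm wide and 8 mm deep, goes into the mouth, the flange on the rim: the point is then 32 mm above the rim. About 0.28 kg.
- narrow_lid_knob (a point): Centre of the knob of the narrow lid, alike but only 110 mm in diameter, lying knob up, too small for the pot. Knob and heights as on the wide lid. The two lids and the plate swap places from start to start.

How it is judged:
By the outcome, as a careful person would: the job done as asked, in the order asked, and still so for the second after the job is handed in, with the robot touching nothing.
It also fails if it takes over 59 s, if anything falls off the work surface, if the arm or the gripper's body presses on something with over 40 N, if the wrist force passes 120 N, or if a joint passes its speed limit or range.

## Working session

There is one attempt and no reset: what is moved stays moved. The work goes in short steps, Python scripts to look and compute and a tool call to move; the robot and the scene stay as the last step left them, time stands still between calls to the robot, and variables do not carry over. Pictures are saved under pics/ and viewed, at most 10 in all, crops included, and the job is handed in when it is done.

Besides the shell and the picture viewer there is one more tool, called after "Request:" as a command line: name --argument value ..., lists and objects as JSON in quotes. step_arm: Moves the arm, as the interface text tells. Shifts and turns lie within -1 to 1; 1 stands for 0.3 m of shift or 90 degrees of turn. Its arguments: {"type":"object","properties":{"plan":{"type":"array"}},"required":["plan"]}

```bash
mkdir -p pics; cat > h.py <<'E'
import numpy as np, cv2
from cell import ctrl
def grab(n):
    im=ctrl.get_image(n); return im
def pts(im):
    z=im["range_z"].astype(float); v,u=np.mgrid[:z.shape[0],:z.shape[1]]
    P=np.stack([(u-im["cx"])/im["fx"]*z,(v-im["cy"])/im["fy"]*z,z],-1)
    T=np.array(im["T"]); W=P@T[:3,:3].T+T[:3,3]; W[z==0]=np.nan; return W
def ray(im,u,v,h):
    T=np.array(im["T"]); d=T[:3,:3]@np.array([(u-im["cx"])/im["fx"],(v-im["cy"])/im["fy"],1]); o=T[:3,3]
    return o+d*(h-o[2])/d[2]
def save(im,n): cv2.imwrite("pics/"+n,im["color"][...,::-1])
E
python3 - <<'E'
from h import *
s=ctrl.read_state(); print(s)
for n in("top","side"):
    im=grab(n); save(im,n+"0.png"); print(n,np.round(im["T"],3).tolist(),im["fx"],im["cx"],im["cy"])
E
```

```text
{'clock': 0.0, 'qpos': array([-1.37579857,  0.62930322,  0.03842737,  1.51839338, -0.02701132,
        0.99629231, -0.0200312 ]), 'qd': array([ 0.00029192,  0.000404  ,  0.00123617,  0.0004952 ,  0.00210021,
        0.00166039, -0.00059309]), 'tau': array([ 2.08065289e-04, -5.63397110e+01,  1.22619655e+00, -1.93449837e+01,
        1.08787927e-02,  1.01756270e-02, -8.40631117e-06]), 'eef_pos': array([167.41161909, 627.45863318, 252.40846654]), 'tool_rot': array([-3.13971374e+00,  5.09481302e-06,  2.88076877e+00]), 'force': array([-0.25394387,  0.39527306, -0.02529824]), 'torque': array([0.01958972, 0.01773761, 0.01262712]), 'gripper_force': 0.0, 'width': 85.10242345446925}
top [[0.003, -0.98, 0.198, 308.047], [-1.0, -0.005, -0.009, 35.091], [0.01, -0.197, -0.98, 1315.898], [0.0, 0.0, 0.0, 1.0]] 479.5905509482566 320.45112726989487 202.89843367156948
side [[-0.858, -0.424, 0.289, 235.958], [-0.513, 0.723, -0.463, 504.625], [-0.013, -0.545, -0.838, 960.75], [0.0, 0.0, 0.0, 1.0]] 454.78814655994495 310.4114589875763 197.9310704837791
```

View pics/top0.png

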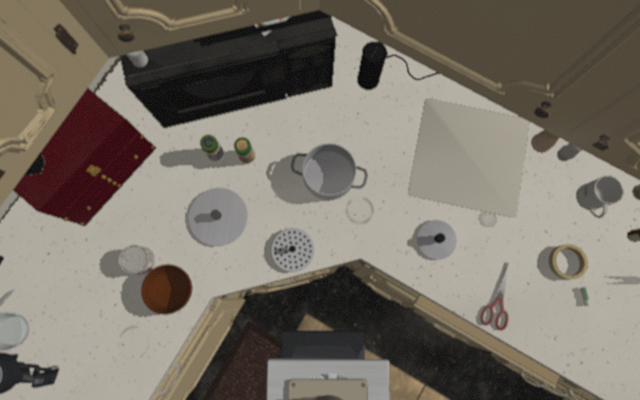

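View pics/side0.png

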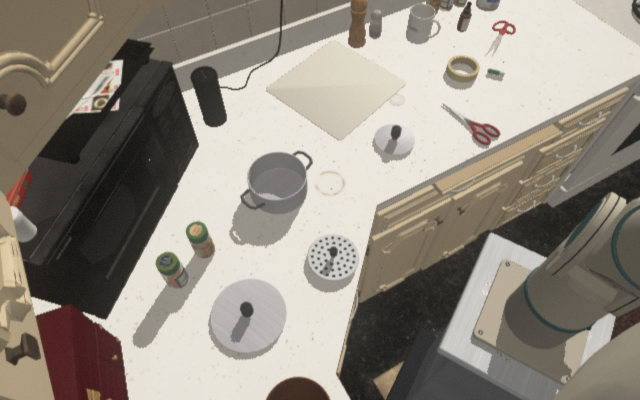

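The top view shows the pot mouth near (329,170), the plate grip (292,249), the wide lid knob (216,215) and the narrow lid knob (440,238). The side view shows the pot (278,180), plate grip (333,252), wide knob (247,310) and narrow knob (396,131).

```bash
cat >> h.py <<'E'
def knob(im,u,v,h,r=13,th=60):
    "centroid of dark blob nearest (u,v), cast on z=h; and depth stats"
    m=np.zeros(im["color"].shape[:2],np.uint8); c=im["color"][v-r:v+r+1,u-r:u+r+1].max(-1)<th
    m[v-r:v+r+1,u-r:u+r+1]=c
    n,l,s,ce=cv2.connectedComponentsWithStats(m)
    k=min(range(1,n),key=lambda i:np.hypot(*(ce[i]-[u,v]))-s[i,4]*.2)
    W=pts(im)[l==k]; return ray(im,*ce[k],h),s[k].tolist(),np.nanpercentile(W,[5,50,95],axis=0).round(0).tolist()
def ring(im,c,zlo,zhi,R):
    W=pts(im); ok=(np.hypot(W[...,0]-c[0],W[...,1]-c[1])<R)&(W[...,2]>zlo)&(W[...,2]<zhi)
    return W[ok]
def fitc(P):
    A=np.c_[2*P[:,:2],np.ones(len(P))]; s=np.linalg.lstsq(A,(P[:,:2]**2).sum(1),rcond=None)[0]
    return s[:2],np.sqrt(s[2]+s[0]**2+s[1]**2)
E
python3 - <<'E'
from h import *
t=grab("top"); s=grab("side")
for nm,a,b,h in(("plate",(292,249),(333,252),42),("wide",(216,215),(247,310),40),("narrow",(440,238),(396,131),40)):
    for im,p in((t,a),(s,b)):
        r=knob(im,*p,h); print(nm,r[0].round(1),r[1],r[2])
for im,p in((t,(329,170)),(s,(278,180))):
    c=ray(im,*p,60); P=ring(im,c,62,80,85); print("pot",c.round(),len(P),fitc(P),np.median(P[:,2]), (P.min(0)+P.max(0))/2)
for im,p,lo,hi,R in((t,(217,216),6,22,95),(s,(247,316),6,22,95),(t,(292,249),10,25,70),(s,(333,257),10,25,70)):
    c=ray(im,*p,14); P=ring(im,c,lo,hi,R); print("disc",c.round(),len(P),np.nanmedian(P[:,2]),P.mean(0),(P.min(0)+P.max(0))/2,np.ptp(P,axis=0))
E
```

```text
plate [440.8  98.6  42. ] [290, 247, 5, 4, 18] [[436.0, 92.0, 46.0], [440.0, 98.0, 53.0], [444.0, 103.0, 55.0]]Traceback (most recent call last):
  File "<stdin>", line 5, in <module>
  File "h.py", line 18, in knob
    k=min(range(1,n),key=lambda i:np.hypot(*(ce[i]-[u,v]))-s[i,4]*.2)
ValueError: min() iterable argument is empty
```

```bash
python3 - <<'E'
from h import *
t=grab("top"); s=grab("side")
for nm,a,b,h in(("plate",(292,249),(333,252),42),("wide",(216,215),(247,310),40),("narrow",(440,238),(396,131),40)):
    for im,p,th in((t,a,60),(s,b,75)):
      try:
        r=knob(im,*p,h,th=th); print(nm,r[0].round(1),r[1],r[2])
      except ValueError: print(nm,"none")
for im,p in((t,(329,170)),(s,(278,180))):
    c=ray(im,*p,60); P=ring(im,c,62,80,85); print("pot",c.round(),len(P),fitc(P),np.median(P[:,2]), (P.min(0)+P.max(0))/2)
for im,p,lo,hi,R in((t,(217,216),6,22,95),(s,(247,316),6,22,95),(t,(292,249),10,25,70),(s,(333,257),10,25,70)):
    c=ray(im,*p,14); P=ring(im,c,lo,hi,R); print("disc",c.round(),len(P),np.nanmedian(P[:,2]),P.mean(0),(P.min(0)+P.max(0))/2,np.ptp(P,axis=0))
E
```

```text
plate [440.5  98.4  42. ] [290, 247, 5, 4, 17] [[435.0, 92.0, 50.0], [439.0, 97.0, 53.0], [444.0, 103.0, 58.0]]
plate [436.2  94.6  42. ] [330, 248, 6, 8, 37] [[430.0, 93.0, 40.0], [434.0, 98.0, 51.0], [440.0, 103.0, 55.0]]
wide none
wide [526.9 302.4  40. ] [241, 303, 11, 14, 121] [[515.0, 295.0, 34.0], [523.0, 305.0, 53.0], [534.0, 313.0, 56.0]]
narrow [ 471.4 -294.7   40. ] [434, 234, 10, 8, 64] [[462.0, -302.0, 34.0], [470.0, -292.0, 52.0], [477.0, -284.0, 56.0]]
narrow [ 464.5 -291.3   40. ] [392, 130, 8, 9, 44] [[457.0, -294.0, 27.0], [464.0, -289.0, 42.0], [472.0, -286.0, 55.0]]
pot [652.   0.  60.] 258 (array([6.53531629e+02, 3.97066997e-01]), np.float64(71.04204493336195)) 69.86150700829091 [6.54044415e+02 3.07703570e-01 7.01814240e+01]
pot [641.   3.  60.] 429 (array([647.96602964,  -3.17326487]), np.float64(71.23790940219246)) 69.06795255814086 [648.35640035  -2.89121132  68.64213247]
disc [532. 307.  14.] 2624 12.792984425165741 [531.7998582  304.41185308  12.84460849] [534.78385386 311.3441357   13.99975301] [179.45324928 174.84189919  15.98390078]
disc [525. 308.  14.] 4284 12.831936314999098 [524.82358148 303.96642753  12.81802137] [527.30363161 303.0213201   13.05538815] [163.1564937  166.467484    13.80705522]
disc [442.  99.  14.] 1480 18.405180149663238 [441.13176459  97.83581366  18.37560258] [441.24362057  98.13551457  17.79104588] [117.02995977 117.07626465  14.41570813]
disc [435.  94.  14.] 1887 18.92066905638319 [434.97649298  95.70950219  18.88093771] [436.14124955  93.48873949  19.22862039] [119.04171275 119.27095968  11.11610276]
```

Request:
step_arm --plan '[{"dx": -0.072,"dy": -0.041,"gripper": 1},{"dx": -0.144,"dy": -0.082},{"dx": -0.144,"dy": -0.082},{"dx": -0.144,"dy": -0.082},{"dx": -0.144,"dy": -0.082},{"dx": -0.144,"dy": -0.082},{"dx": -0.144,"dy": -0.082},{"dx": -0.144,"dy": -0.082},{"dx": -0.066,"dy": -0.036},{"dx": -0.03,"dy": -0.138,"dz": 0.055},{"dx": -0.03,"dy": -0.138,"dz": 0.055},{"dx": -0.03,"dy": -0.138,"dz": 0.055},{"dx": -0.03,"dy": -0.138,"dz": 0.055},{"dx": -0.03,"dy": -0.138,"dz": 0.055},{"dx": -0.03,"dy": -0.138,"dz": 0.055},{},{}]'

```text
invalid input
```

```bash
python3 - <<'E'
from h import *
t=grab("top"); s=grab("side"); st=ctrl.read_state(); print(st["clock"],st["eef_pos"],st["tool_rot"])
a=t["color"][150:310,200:400]; b=s["color"][170:330,250:450]
cv2.imwrite("pics/g1.png",cv2.resize(np.hstack([a,b])[...,::-1],None,fx=2,fy=2))
E
```

```text
0.4 [167.54504002 627.96794118 253.17349029] [-3.14134129e+00 -8.41666536e-06  2.88081963e+00]
```

View pics/g1.png

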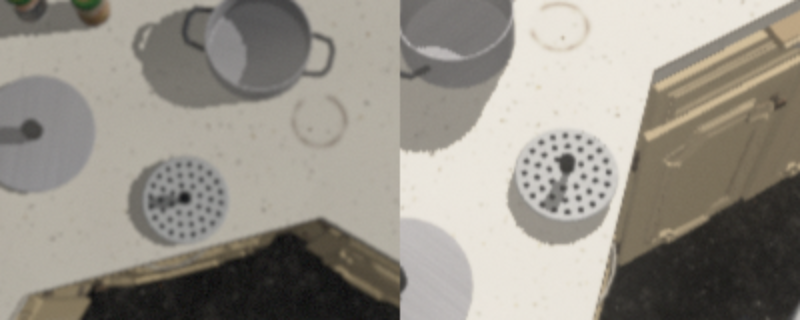

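The arm did not move: the call was refused, probably because each row needs all its keys. The picture shows the plate untouched, with its grip at crop (184,198) in the top view.

Request:
step_arm --plan '[{"dx": -0.072,"dy": -0.041,"dz": 0,"ax": 0,"ay": 0,"az": 0,"gripper": 1},{"dx": -0.144,"dy": -0.082,"dz": 0,"ax": 0,"ay": 0,"az": 0,"gripper": 1},{"dx": -0.144,"dy": -0.082,"dz": 0,"ax": 0,"ay": 0,"az": 0,"gripper": 1},{"dx": -0.144,"dy": -0.082,"dz": 0,"ax": 0,"ay": 0,"az": 0,"gripper": 1},{"dx": -0.144,"dy": -0.082,"dz": 0,"ax": 0,"ay": 0,"az": 0,"gripper": 1},{"dx": -0.144,"dy": -0.082,"dz": 0,"ax": 0,"ay": 0,"az": 0,"gripper": 1},{"dx": -0.144,"dy": -0.082,"dz": 0,"ax": 0,"ay": 0,"az": 0,"gripper": 1},{"dx": -0.144,"dy": -0.082,"dz": 0,"ax": 0,"ay": 0,"az": 0,"gripper": 1},{"dx": -0.066,"dy": -0.036,"dz": 0,"ax": 0,"ay": 0,"az": 0,"gripper": 1},{"dx": -0.03,"dy": -0.138,"dz": 0.055,"ax": 0,"ay": 0,"az": 0,"gripper": 1},{"dx": -0.03,"dy": -0.138,"dz": 0.055,"ax": 0,"ay": 0,"az": 0,"gripper": 1},{"dx": -0.03,"dy": -0.138,"dz": 0.055,"ax": 0,"ay": 0,"az": 0,"gripper": 1},{"dx": -0.03,"dy": -0.138,"dz": 0.055,"ax": 0,"ay": 0,"az": 0,"gripper": 1},{"dx": -0.03,"dy": -0.138,"dz": 0.055,"ax": 0,"ay": 0,"az": 0,"gripper": 1},{"dx": -0.03,"dy": -0.138,"dz": 0.055,"ax": 0,"ay": 0,"az": 0,"gripper": 1},{"dx": 0,"dy": 0,"dz": 0,"ax": 0,"ay": 0,"az": 0,"gripper": 1},{"dx": 0,"dy": 0,"dz": 0,"ax": 0,"ay": 0,"az": 0,"gripper": 1}]'

```text
clock: 2.52
eef_pos: [437.8, 96.2, 154.7]
tool_rot: [3.141, 0.001, 2.88]
force: [-0.2, 0.9, -0.6]
width: 85.5
gripper_force: 0.0
```

```bash
python3 - <<'E'
from h import *
t=grab("top"); s=grab("side")
for im in(t,s):
    P=ring(im,(438,96),138,165,75); q=P-[438,96.5,0]
    L=np.c_[q@[-.966,.258,0],q@[.258,.966,0],P[:,2]]
    print(len(P)); 
    if len(P)>5: print(np.percentile(L,[1,10,50,90,99],axis=0).round(1))
a=t["color"][150:310,200:400]; b=s["color"][130:290,250:450]
cv2.imwrite("pics/g2.png",cv2.resize(np.hstack([a,b])[...,::-1],None,fx=2,fy=2))
E
```

```text
0
57
[[ -5.7 -51.2 147.3]
 [ -1.7 -46.3 150.7]
 [  7.6 -45.  156.8]
 [ 11.1  50.7 163.6]
 [ 11.9  53.9 164.4]]
```

View pics/g2.png

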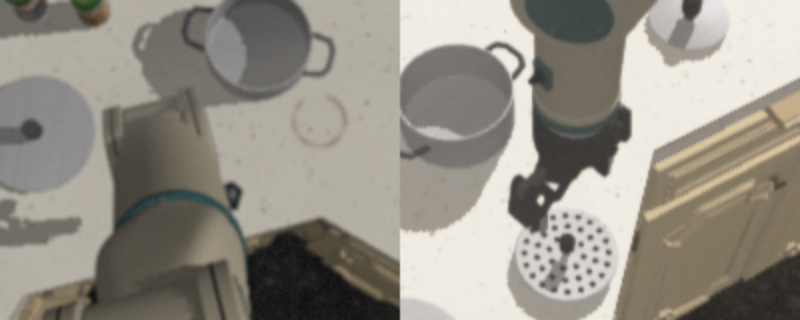

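The gripper is above the plate in the side view (plate grip at crop (567,243), finger at (525,205)). Finger points in the side camera agree with the TCP to about 1 mm, so I trust the side camera.

Request:
step_arm --plan '[{"dx": 0.004,"dy": -0.0045,"dz": 0.06,"ax": 0,"ay": 0,"az": 0,"gripper": 1},{"dx": 0,"dy": 0,"dz": 0.08,"ax": 0,"ay": 0,"az": 0,"gripper": 1},{"dx": 0,"dy": 0,"dz": 0.08,"ax": 0,"ay": 0,"az": 0,"gripper": 1},{"dx": 0,"dy": 0,"dz": 0.07,"ax": 0,"ay": 0,"az": 0,"gripper": 1},{"dx": 0,"dy": 0,"dz": 0.05,"ax": 0,"ay": 0,"az": 0,"gripper": 1},{"dx": 0,"dy": 0,"dz": 0.022,"ax": 0,"ay": 0,"az": 0,"gripper": 1},{"dx": 0,"dy": 0,"dz": 0,"ax": 0,"ay": 0,"az": 0,"gripper": 1},{"dx": 0,"dy": 0,"dz": 0,"ax": 0,"ay": 0,"az": 0,"gripper": 0},{"dx": 0,"dy": 0,"dz": 0,"ax": 0,"ay": 0,"az": 0,"gripper": 0},{"dx": 0,"dy": 0,"dz": 0,"ax": 0,"ay": 0,"az": 0,"gripper": 0},{"dx": 0,"dy": 0,"dz": 0,"ax": 0,"ay": 0,"az": 0,"gripper": 0},{"dx": 0,"dy": 0,"dz": 0,"ax": 0,"ay": 0,"az": 0,"gripper": 0},{"dx": 0,"dy": 0,"dz": 0,"ax": 0,"ay": 0,"az": 0,"gripper": 0},{"dx": 0,"dy": 0,"dz": 0,"ax": 0,"ay": 0,"az": 0,"gripper": 0}]'

```text
clock: 4.38
eef_pos: [434.5, 94.7, 52.4]
tool_rot: [-3.136, -0.005, 2.882]
force: [-1.3, 0.7, 5.3]
width: 15.8
gripper_force: 58.4
```

```bash
python3 - <<'E'
from h import *
s=grab("side"); st=ctrl.read_state(); print(st["eef_pos"],st["force"],st["torque"],st["width"],st["qpos"].round(3))
c=(436,95); P=ring(s,c,12,26,64); print(len(P),(P.min(0)+P.max(0))/2,np.ptp(P,axis=0)); print(np.linalg.lstsq(np.c_[P[:,:2]-c,np.ones(len(P))],P[:,2],rcond=None)[0])
cv2.imwrite("pics/g3.png",cv2.resize(s["color"][170:320,260:410][...,::-1],None,fx=4,fy=4))
E
```

```text
[434.47892474  94.70639174  52.36818214] [-1.15706683 -0.28178975  5.55342554] [0.18929188 0.1304663  0.03437444] 15.856566162587349 [-0.17   0.727 -0.16   2.215  0.474  0.239  0.557]
1266 [435.40546175  92.51941843  18.58717948] [118.54380309 115.70241116  10.29943147]
[3.82503798e-04 2.35617158e-04 1.88185680e+01]
```

View pics/g3.png

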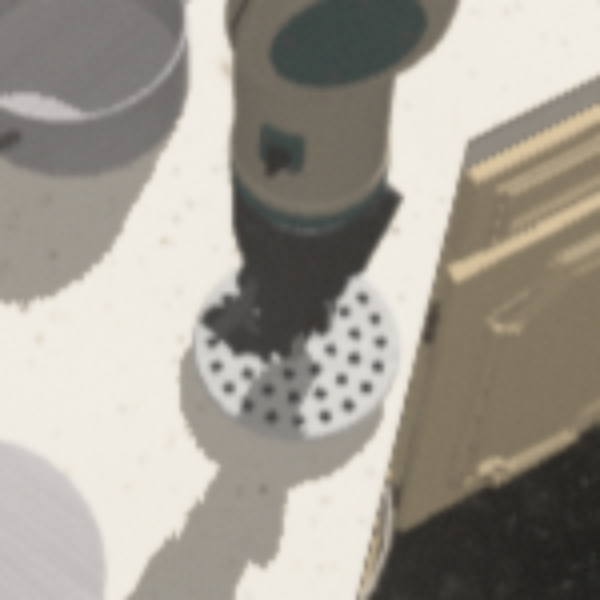

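The side view shows the fingers closed on the grip (crop (280,330)) and the plate still level. Joint 6 is at its limit, which explains the TCP stopping at z=52; the fingertips still reach z≈30, spanning the bar. Lift gently.

Request:
step_arm --plan '[{"dx": 0,"dy": 0,"dz": -0.02,"ax": 0,"ay": 0,"az": 0,"gripper": 0},{"dx": 0,"dy": 0,"dz": -0.03,"ax": 0,"ay": 0,"az": 0,"gripper": 0},{"dx": 0,"dy": 0,"dz": -0.05,"ax": 0,"ay": 0,"az": 0,"gripper": 0},{"dx": 0,"dy": 0,"dz": -0.06,"ax": 0,"ay": 0,"az": 0,"gripper": 0},{"dx": 0,"dy": 0,"dz": -0.06,"ax": 0,"ay": 0,"az": 0,"gripper": 0},{"dx": 0,"dy": 0,"dz": -0.06,"ax": 0,"ay": 0,"az": 0,"gripper": 0},{"dx": 0,"dy": 0,"dz": -0.05,"ax": 0,"ay": 0,"az": 0,"gripper": 0},{"dx": 0,"dy": 0,"dz": -0.03,"ax": 0,"ay": 0,"az": 0,"gripper": 0},{"dx": 0,"dy": 0,"dz": 0,"ax": 0,"ay": 0,"az": 0,"gripper": 0},{"dx": 0,"dy": 0,"dz": 0,"ax": 0,"ay": 0,"az": 0,"gripper": 0}]'

```text
clock: 5.68
eef_pos: [434.7, 94.7, 159.6]
tool_rot: [-3.135, -0.007, 2.881]
force: [-0.0, 0.7, -1.3]
width: 15.6
gripper_force: 58.6
```

```bash
cat >> h.py <<'E'
def plane(P):
    c=np.median(P,0); 
    for _ in range(4):
        k=np.linalg.lstsq(np.c_[P[:,:2]-c[:2],np.ones(len(P))],P[:,2],rcond=None)[0]; r=P[:,2]-np.c_[P[:,:2]-c[:2],np.ones(len(P))]@k; P=P[abs(r)<max(2.5,1.5*np.median(abs(r)))]
    return P,k
E
python3 - <<'E'
from h import *
s=grab("side"); st=ctrl.read_state(); print(st["clock"],st["eef_pos"],st["tool_rot"],st["force"],st["width"])
e=st["eef_pos"]; P=ring(s,e,e[2]-60,e[2]-25,66); P=P[(P[:,2]<e[2]-27)]
P,k=plane(P); print(len(P),k,(P.min(0)+P.max(0))/2,np.ptp(P,axis=0), fitc(P))
cv2.imwrite("pics/g4.png",cv2.resize(s["color"][120:320,230:430][...,::-1],None,fx=3,fy=3))
E
```

```text
5.725 [434.6320415   94.70402871 159.47625411] [-3.13445869 -0.0070797   2.88123702] [ 0.93786602 -0.96019359 -1.08177231] 15.813515221283343
1340 [-3.86985158e-03 -6.12453574e-04  1.25889151e+02] [434.91640191  91.58809628 125.83538384] [118.63422061 117.81655356   5.2729001 ] (array([434.24548884,  93.11189703]), np.float64(42.97842912408982))
```

View pics/g4.png

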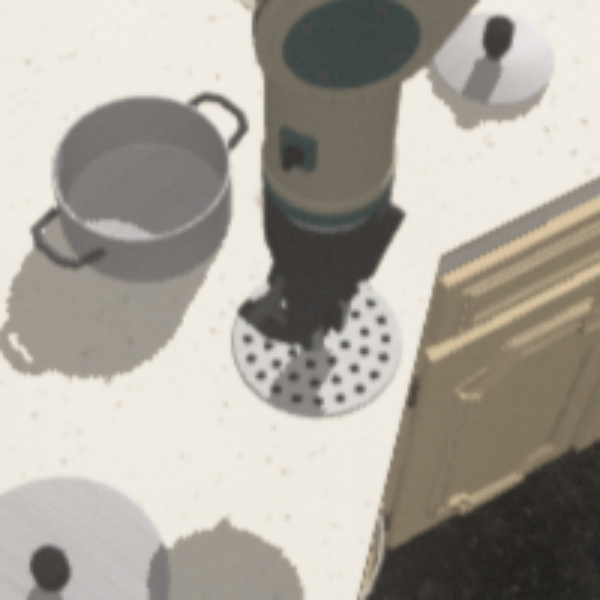

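Held level: the plate at crop (317,345) is clear of the worktop. Over to the pot.

Request:
step_arm --plan '[{"dx": -0.03,"dy": -0.005,"dz": 0,"ax": 0,"ay": 0,"az": 0,"gripper": 0},{"dx": -0.06,"dy": -0.01,"dz": 0,"ax": 0,"ay": 0,"az": 0,"gripper": 0},{"dx": -0.09,"dy": -0.015,"dz": 0,"ax": 0,"ay": 0,"az": 0,"gripper": 0},{"dx": -0.09,"dy": -0.015,"dz": 0,"ax": 0,"ay": 0,"az": 0,"gripper": 0},{"dx": -0.09,"dy": -0.015,"dz": 0,"ax": 0,"ay": 0,"az": 0,"gripper": 0},{"dx": -0.09,"dy": -0.015,"dz": 0,"ax": 0,"ay": 0,"az": 0,"gripper": 0},{"dx": -0.09,"dy": -0.015,"dz": 0,"ax": 0,"ay": 0,"az": 0,"gripper": 0},{"dx": -0.09,"dy": -0.015,"dz": 0,"ax": 0,"ay": 0,"az": 0,"gripper": 0},{"dx": -0.08,"dy": -0.012,"dz": 0,"ax": 0,"ay": 0,"az": 0,"gripper": 0},{"dx": -0.04,"dy": -0.008,"dz": 0,"ax": 0,"ay": 0,"az": 0,"gripper": 0},{"dx": -0.019,"dy": 0,"dz": 0,"ax": 0,"ay": 0,"az": 0,"gripper": 0},{"dx": 0,"dy": 0,"dz": 0,"ax": 0,"ay": 0,"az": 0,"gripper": 0},{"dx": 0,"dy": 0,"dz": 0,"ax": 0,"ay": 0,"az": 0,"gripper": 0}]'

```text
clock: 7.35
eef_pos: [647.6, -0.1, 158.8]
tool_rot: [-3.135, -0.007, 2.882]
force: [0.1, 0.2, -1.0]
width: 15.6
gripper_force: 58.6
```

```bash
python3 - <<'E'
from h import *
s=grab("side"); st=ctrl.read_state(); print(st["clock"],st["eef_pos"],st["tool_rot"],st["force"],st["width"])
e=st["eef_pos"]; P=ring(s,e,e[2]-60,e[2]-27,66)
P,k=plane(P); print(len(P),k,(P.min(0)+P.max(0))/2,np.ptp(P,axis=0))
cv2.imwrite("pics/g5.png",cv2.resize(s["color"][90:240,190:340][...,::-1],None,fx=3,fy=3))
E
```

```text
7.4 [ 6.47672915e+02 -1.76689958e-01  1.58872251e+02] [-3.13503042 -0.00669324  2.88214888] [-0.6137528  -0.05938041 -1.77540479] 15.982189395234062
1091 [-2.18695556e-04 -4.98913816e-03  1.25302371e+02] [648.16473871  -3.55597799 125.34735796] [119.07000936 118.87013827   5.49414848]
```

View pics/g5.png

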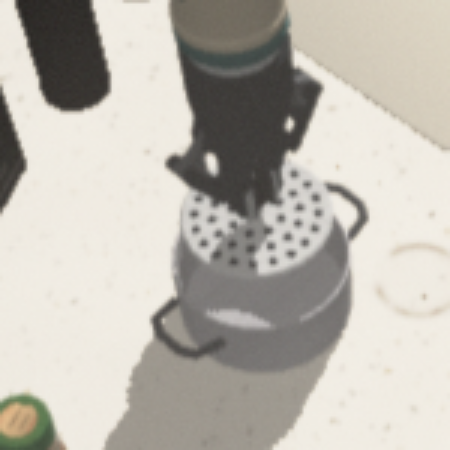

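The plate (crop (255,220)) is centred above the pot mouth to under 1 mm. Lower it.

Request:
step_arm --plan '[{"dx": 0,"dy": 0,"dz": 0.03,"ax": 0,"ay": 0,"az": 0,"gripper": 0},{"dx": 0,"dy": 0,"dz": 0.05,"ax": 0,"ay": 0,"az": 0,"gripper": 0},{"dx": 0,"dy": 0,"dz": 0.05,"ax": 0,"ay": 0,"az": 0,"gripper": 0},{"dx": 0,"dy": 0,"dz": 0.05,"ax": 0,"ay": 0,"az": 0,"gripper": 0},{"dx": 0,"dy": 0,"dz": 0.05,"ax": 0,"ay": 0,"az": 0,"gripper": 0},{"dx": 0,"dy": 0,"dz": 0.05,"ax": 0,"ay": 0,"az": 0,"gripper": 0},{"dx": 0,"dy": 0,"dz": 0.03,"ax": 0,"ay": 0,"az": 0,"gripper": 0},{"dx": 0,"dy": 0,"dz": 0.02,"ax": 0,"ay": 0,"az": 0,"gripper": 0},{"dx": 0,"dy": 0,"dz": 0.004,"ax": 0,"ay": 0,"az": 0,"gripper": 0},{"dx": 0,"dy": 0,"dz": 0.004,"ax": 0,"ay": 0,"az": 0,"gripper": 0},{"dx": 0,"dy": 0,"dz": 0,"ax": 0,"ay": 0,"az": 0,"gripper": 0},{"dx": 0,"dy": 0,"dz": 0,"ax": 0,"ay": 0,"az": 0,"gripper": 0}]'

```text
clock: 8.9
eef_pos: [647.7, -1.2, 57.7]
tool_rot: [-3.135, -0.006, 2.881]
force: [0.7, 0.3, -1.2]
width: 15.6
gripper_force: 58.6
```

Request:
step_arm --plan '[{"dx": 0,"dy": 0,"dz": 0.004,"ax": 0,"ay": 0,"az": 0,"gripper": 0},{"dx": 0,"dy": 0,"dz": 0.003,"ax": 0,"ay": 0,"az": 0,"gripper": 0},{"dx": 0,"dy": 0,"dz": 0,"ax": 0,"ay": 0,"az": 0,"gripper": 0},{"dx": 0,"dy": 0,"dz": 0,"ax": 0,"ay": 0,"az": 0,"gripper": 0}]'

```text
clock: 9.4
eef_pos: [647.7, -1.3, 56.4]
tool_rot: [-3.135, -0.005, 2.881]
force: [-1.7, -0.6, 7.1]
width: 15.8
gripper_force: 59.5
```

Contact (7 N up). Release and rise.

Request:
step_arm --plan '[{"dx": 0,"dy": 0,"dz": 0,"ax": 0,"ay": 0,"az": 0,"gripper": 0.4},{"dx": 0,"dy": 0,"dz": 0,"ax": 0,"ay": 0,"az": 0,"gripper": 0.6},{"dx": 0,"dy": 0,"dz": 0,"ax": 0,"ay": 0,"az": 0,"gripper": 0.6},{"dx": 0,"dy": 0,"dz": 0,"ax": 0,"ay": 0,"az": 0,"gripper": 0.6},{"dx": 0,"dy": 0,"dz": -0.03,"ax": 0,"ay": 0,"az": 0,"gripper": 0.6},{"dx": 0,"dy": 0,"dz": -0.06,"ax": 0,"ay": 0,"az": 0,"gripper": 0.6},{"dx": 0,"dy": 0,"dz": -0.08,"ax": 0,"ay": 0,"az": 0,"gripper": 0.6},{"dx": 0,"dy": 0,"dz": -0.1,"ax": 0,"ay": 0,"az": 0,"gripper": 0.6},{"dx": 0,"dy": 0,"dz": -0.1,"ax": 0,"ay": 0,"az": 0,"gripper": 1},{"dx": 0,"dy": 0,"dz": -0.08,"ax": 0,"ay": 0,"az": 0,"gripper": 1},{"dx": 0,"dy": 0,"dz": 0,"ax": 0,"ay": 0,"az": 0,"gripper": 1}]'

```text
clock: 10.78
eef_pos: [650.3, -0.3, 193.8]
tool_rot: [-3.137, -0.0, 2.881]
force: [-0.2, -0.1, -1.0]
width: 85.5
gripper_force: 0.0
```

Request:
step_arm --plan '[{"dx": 0.033,"dy": 0.044,"dz": 0,"ax": 0,"ay": 0,"az": 0,"gripper": 1},{"dx": 0.08,"dy": 0.105,"dz": 0,"ax": 0,"ay": 0,"az": 0,"gripper": 1},{"dx": 0.1,"dy": 0.131,"dz": 0.02,"ax": 0,"ay": 0,"az": 0,"gripper": 1},{"dx": 0.1,"dy": 0.131,"dz": 0.02,"ax": 0,"ay": 0,"az": 0,"gripper": 1},{"dx": 0.1,"dy": 0.131,"dz": 0.03,"ax": 0,"ay": 0,"az": 0,"gripper": 1},{"dx": 0.1,"dy": 0.131,"dz": 0.03,"ax": 0,"ay": 0,"az": 0,"gripper": 1},{"dx": 0.09,"dy": 0.12,"dz": 0.01,"ax": 0,"ay": 0,"az": 0,"gripper": 1},{"dx": 0.06,"dy": 0.078,"dz": 0,"ax": 0,"ay": 0,"az": 0,"gripper": 1},{"dx": 0,"dy": 0,"dz": 0,"ax": 0,"ay": 0,"az": 0,"gripper": 1},{"dx": 0,"dy": 0,"dz": 0,"ax": 0,"ay": 0,"az": 0,"gripper": 1}]'

```text
clock: 12.02
eef_pos: [522.9, 302.0, 156.0]
tool_rot: [-3.133, -0.007, 2.881]
force: [0.0, 0.2, -0.1]
width: 85.4
gripper_force: 0.0
```

```bash
python3 - <<'E'
from h import *
s=grab("side"); st=ctrl.read_state(); print(st["clock"],st["eef_pos"],st["tool_rot"],st["qpos"].round(2))
P=ring(s,(648,-3),62,80,85); print("pot",fitc(P),np.median(P[:,2]))
P=ring(s,(648,-3),12,32,64);P,k=plane(P); print("plate",len(P),k,(P.min(0)+P.max(0))/2,np.ptp(P,axis=0))
cv2.imwrite("pics/g6.png",cv2.resize(s["color"][120:360,170:340][...,::-1],None,fx=2.4,fy=2.4))
E
```

```text
12.075 [523.35709366 301.42705166 156.17255425] [-3.13314126 -0.00644119  2.87991904] [-0.35  0.7  -0.35  1.73  0.32  0.78  0.45]
pot (array([648.07457366,  -3.13285866]), np.float64(71.09973547655159)) 68.78656730990679
plate 836 [1.44690337e-03 1.13340084e-03 2.32853028e+01] [649.22931441 -11.70327184  23.29734417] [101.23340706 106.35775501   5.06189391]
```

View pics/g6.png

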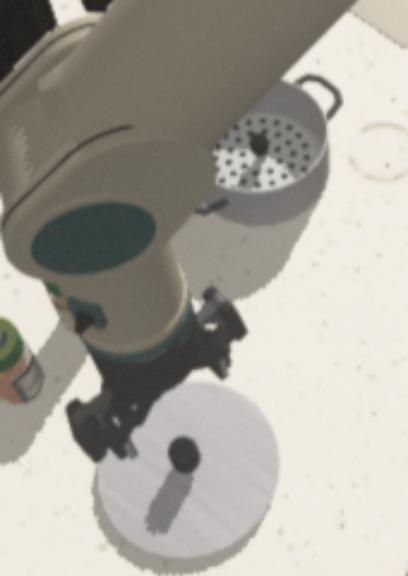

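The plate stands level in the pot (crop (258,150), disc at z≈23), and the pot has not moved. The gripper is above the wide lid, knob at crop (184,455). Descend and grip.

Request:
step_arm --plan '[{"dx": -0.0075,"dy": 0.008,"dz": 0.04,"ax": 0,"ay": 0,"az": 0,"gripper": 1},{"dx": 0,"dy": 0,"dz": 0.08,"ax": 0,"ay": 0,"az": 0,"gripper": 1},{"dx": 0,"dy": 0,"dz": 0.09,"ax": 0,"ay": 0,"az": 0,"gripper": 1},{"dx": 0,"dy": 0,"dz": 0.08,"ax": 0,"ay": 0,"az": 0,"gripper": 1},{"dx": 0,"dy": 0,"dz": 0.05,"ax": 0,"ay": 0,"az": 0,"gripper": 1},{"dx": 0,"dy": 0,"dz": 0.03,"ax": 0,"ay": 0,"az": 0,"gripper": 1},{"dx": 0,"dy": 0,"dz": 0,"ax": 0,"ay": 0,"az": 0,"gripper": 1},{"dx": 0,"dy": 0,"dz": 0,"ax": 0,"ay": 0,"az": 0,"gripper": 0},{"dx": 0,"dy": 0,"dz": 0,"ax": 0,"ay": 0,"az": 0,"gripper": 0},{"dx": 0,"dy": 0,"dz": 0,"ax": 0,"ay": 0,"az": 0,"gripper": 0},{"dx": 0,"dy": 0,"dz": 0,"ax": 0,"ay": 0,"az": 0,"gripper": 0},{"dx": 0,"dy": 0,"dz": 0,"ax": 0,"ay": 0,"az": 0,"gripper": 0},{"dx": 0,"dy": 0,"dz": 0,"ax": 0,"ay": 0,"az": 0,"gripper": 0}]'

```text
clock: 13.7
eef_pos: [525.6, 304.4, 46.5]
tool_rot: [-3.136, -0.005, 2.881]
force: [-1.4, -1.6, 5.1]
width: 24.3
gripper_force: 59.1
```

Request:
step_arm --plan '[{"dx": 0,"dy": 0,"dz": -0.02,"ax": 0,"ay": 0,"az": 0,"gripper": 0},{"dx": 0,"dy": 0,"dz": -0.04,"ax": 0,"ay": 0,"az": 0,"gripper": 0},{"dx": 0,"dy": 0,"dz": -0.06,"ax": 0,"ay": 0,"az": 0,"gripper": 0},{"dx": 0,"dy": 0,"dz": -0.07,"ax": 0,"ay": 0,"az": 0,"gripper": 0},{"dx": 0,"dy": 0,"dz": -0.07,"ax": 0,"ay": 0,"az": 0,"gripper": 0},{"dx": 0,"dy": 0,"dz": -0.07,"ax": 0,"ay": 0,"az": 0,"gripper": 0},{"dx": 0,"dy": 0,"dz": -0.05,"ax": 0,"ay": 0,"az": 0,"gripper": 0},{"dx": 0,"dy": 0,"dz": -0.03,"ax": 0,"ay": 0,"az": 0,"gripper": 0},{"dx": 0,"dy": 0,"dz": 0,"ax": 0,"ay": 0,"az": 0,"gripper": 0},{"dx": 0,"dy": 0,"dz": 0,"ax": 0,"ay": 0,"az": 0,"gripper": 0}]'

```text
clock: 14.95
eef_pos: [525.8, 304.4, 168.0]
tool_rot: [-3.134, -0.007, 2.881]
force: [0.4, 0.5, -2.6]
width: 24.5
gripper_force: 59.2
```

```bash
python3 - <<'E'
from h import *
s=grab("side"); st=ctrl.read_state(); e=st["eef_pos"]; print(st["clock"],e,st["tool_rot"],st["width"],st["force"])
P=ring(s,e,e[2]-50,e[2]-24,92); P,k=plane(P); print(len(P),k,(P.min(0)+P.max(0))/2,np.ptp(P,axis=0))
cv2.imwrite("pics/g7.png",cv2.resize(s["color"][120:360,170:340][...,::-1],None,fx=2.4,fy=2.4))
E
```

```text
15.0 [525.74754873 304.38853327 167.9072057 ] [-3.13382865 -0.00725774  2.88128075] 24.52546366319238 [ 1.10089487 -0.36961393 -2.96895461]
2983 [ 1.34967336e-03 -7.58839635e-03  1.34154696e+02] [526.91698479 300.50449633 134.20652142] [162.13119692 162.23879815   5.81347774]
```

View pics/g7.png

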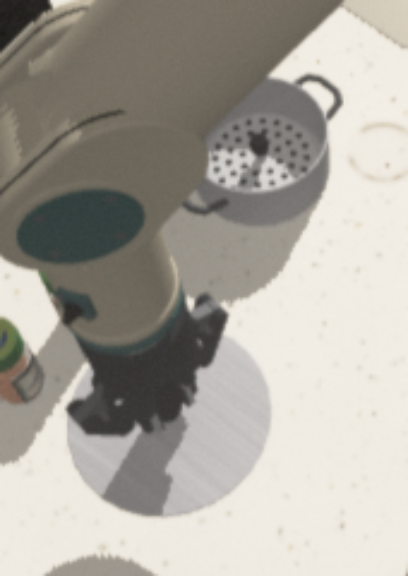

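The lid is held level (crop (168,420)), centre at about (527,300). Carry it to the pot.

Request:
step_arm --plan '[{"dx": -0.021,"dy": -0.028,"dz": 0,"ax": 0,"ay": 0,"az": 0,"gripper": 0},{"dx": -0.05,"dy": -0.067,"dz": 0,"ax": 0,"ay": 0,"az": 0,"gripper": 0},{"dx": -0.08,"dy": -0.107,"dz": 0,"ax": 0,"ay": 0,"az": 0,"gripper": 0},{"dx": -0.09,"dy": -0.121,"dz": 0,"ax": 0,"ay": 0,"az": 0,"gripper": 0},{"dx": -0.09,"dy": -0.121,"dz": 0,"ax": 0,"ay": 0,"az": 0,"gripper": 0},{"dx": -0.09,"dy": -0.121,"dz": 0,"ax": 0,"ay": 0,"az": 0,"gripper": 0},{"dx": -0.09,"dy": -0.121,"dz": 0,"ax": 0,"ay": 0,"az": 0,"gripper": 0},{"dx": -0.07,"dy": -0.094,"dz": 0,"ax": 0,"ay": 0,"az": 0,"gripper": 0},{"dx": -0.05,"dy": -0.067,"dz": 0,"ax": 0,"ay": 0,"az": 0,"gripper": 0},{"dx": -0.02,"dy": -0.027,"dz": 0,"ax": 0,"ay": 0,"az": 0,"gripper": 0},{"dx": 0,"dy": 0,"dz": 0,"ax": 0,"ay": 0,"az": 0,"gripper": 0},{"dx": 0,"dy": 0,"dz": 0,"ax": 0,"ay": 0,"az": 0,"gripper": 0}]'

```text
clock: 16.5
eef_pos: [646.9, 3.0, 169.2]
tool_rot: [-3.136, -0.007, 2.883]
force: [-0.5, 0.6, -2.5]
width: 24.4
gripper_force: 59.2
```

```bash
python3 - <<'E'
from h import *
s=grab("side"); st=ctrl.read_state(); e=st["eef_pos"]; print(st["clock"],e,st["tool_rot"],st["width"],st["force"])
P=ring(s,e,e[2]-50,e[2]-24,92); P,k=plane(P); print(len(P),k,(P.min(0)+P.max(0))/2,np.ptp(P,axis=0))
E
```

```text
16.55 [646.98434487   3.06520206 169.3064084 ] [-3.13603938 -0.00680448  2.88361646] 24.26477747457846 [-0.69996614  0.40840377 -3.23672375]
1979 [ 1.41137704e-03 -5.85598952e-03  1.35739997e+02] [ 6.46708600e+02 -1.34433518e-01  1.35818372e+02] [160.81336893 163.12788567   5.53852938]
```

Request:
step_arm --plan '[{"dx": -0.005,"dy": -0.006,"dz": 0.02,"ax": 0,"ay": 0,"az": 0,"gripper": 0},{"dx": 0,"dy": 0,"dz": 0.04,"ax": 0,"ay": 0,"az": 0,"gripper": 0},{"dx": 0,"dy": 0,"dz": 0.04,"ax": 0,"ay": 0,"az": 0,"gripper": 0},{"dx": 0,"dy": 0,"dz": 0.03,"ax": 0,"ay": 0,"az": 0,"gripper": 0},{"dx": 0,"dy": 0,"dz": 0.02,"ax": 0,"ay": 0,"az": 0,"gripper": 0},{"dx": 0,"dy": 0,"dz": 0.015,"ax": 0,"ay": 0,"az": 0,"gripper": 0},{"dx": 0,"dy": 0,"dz": 0.015,"ax": 0,"ay": 0,"az": 0,"gripper": 0},{"dx": 0,"dy": 0,"dz": 0.01,"ax": 0,"ay": 0,"az": 0,"gripper": 0},{"dx": 0,"dy": 0,"dz": 0,"ax": 0,"ay": 0,"az": 0,"gripper": 0},{"dx": 0,"dy": 0,"dz": 0,"ax": 0,"ay": 0,"az": 0,"gripper": 0}]'

```text
clock: 17.8
eef_pos: [648.2, -1.3, 112.5]
tool_rot: [-3.135, -0.006, 2.881]
force: [0.3, -0.4, -3.2]
width: 24.4
gripper_force: 59.2
```

Request:
step_arm --plan '[{"dx": 0,"dy": 0,"dz": 0.005,"ax": 0,"ay": 0,"az": 0,"gripper": 0},{"dx": 0,"dy": 0,"dz": 0.005,"ax": 0,"ay": 0,"az": 0,"gripper": 0},{"dx": 0,"dy": 0,"dz": 0.004,"ax": 0,"ay": 0,"az": 0,"gripper": 0},{"dx": 0,"dy": 0,"dz": 0,"ax": 0,"ay": 0,"az": 0,"gripper": 0},{"dx": 0,"dy": 0,"dz": 0,"ax": 0,"ay": 0,"az": 0,"gripper": 0}]'

```text
clock: 18.42
eef_pos: [648.0, -1.4, 108.5]
tool_rot: [-3.135, -0.006, 2.881]
force: [-2.5, -1.2, 3.1]
width: 23.7
gripper_force: 59.9
```

The lid is in contact at the predicted height (108.5). I'll open the fingers (clear at rim level) and retreat.

Request:
step_arm --plan '[{"dx": 0,"dy": 0,"dz": 0.002,"ax": 0,"ay": 0,"az": 0,"gripper": 0},{"dx": 0,"dy": 0,"dz": 0,"ax": 0,"ay": 0,"az": 0,"gripper": 0.4},{"dx": 0,"dy": 0,"dz": 0,"ax": 0,"ay": 0,"az": 0,"gripper": 0.7},{"dx": 0,"dy": 0,"dz": 0,"ax": 0,"ay": 0,"az": 0,"gripper": 0.8},{"dx": 0,"dy": 0,"dz": 0,"ax": 0,"ay": 0,"az": 0,"gripper": 0.8},{"dx": 0,"dy": 0,"dz": -0.03,"ax": 0,"ay": 0,"az": 0,"gripper": 0.8},{"dx": 0,"dy": 0,"dz": -0.06,"ax": 0,"ay": 0,"az": 0,"gripper": 0.8},{"dx": 0,"dy": 0,"dz": -0.09,"ax": 0,"ay": 0,"az": 0,"gripper": 0.8},{"dx": 0,"dy": 0,"dz": -0.1,"ax": 0,"ay": 0,"az": 0,"gripper": 0.8},{"dx": 0.1,"dy": 0,"dz": -0.05,"ax": 0,"ay": 0,"az": 0,"gripper": 0.8},{"dx": 0.15,"dy": 0,"dz": 0,"ax": 0,"ay": 0,"az": 0,"gripper": 0.8},{"dx": 0.15,"dy": 0,"dz": 0,"ax": 0,"ay": 0,"az": 0,"gripper": 0.8},{"dx": 0.1,"dy": 0,"dz": 0,"ax": 0,"ay": 0,"az": 0,"gripper": 0.8},{"dx": 0,"dy": 0,"dz": 0,"ax": 0,"ay": 0,"az": 0,"gripper": 0.8},{"dx": 0,"dy": 0,"dz": 0,"ax": 0,"ay": 0,"az": 0,"gripper": 0.8}]'

```text
clock: 20.3
eef_pos: [505.2, 37.7, 208.5]
tool_rot: [-3.136, -0.003, 2.881]
force: [0.7, -0.7, 0.1]
width: 68.6
gripper_force: 0.0
```

```bash
python3 - <<'E'
from h import *
s=grab("side"); st=ctrl.read_state(); print(st["clock"],st["eef_pos"],st["width"],st["force"])
P=ring(s,(648,-3),66,86,92); P,k=plane(P); print(len(P),k,(P.min(0)+P.max(0))/2,np.ptp(P,axis=0))
cv2.imwrite("pics/g8.png",cv2.resize(s["color"][70:300,180:440][...,::-1],None,fx=2.3,fy=2.3))
E
```

```text
20.35 [505.31640745  37.56775468 208.17882593] 67.92858711745396 [ 0.20780947  0.13550986 -0.52381335]
1870 [-2.91382574e-03 -2.48474197e-03  7.53070144e+01] [649.43334284  -5.458535    75.27384815] [160.03128961 162.30685605   5.34543817]
```

View pics/g8.png

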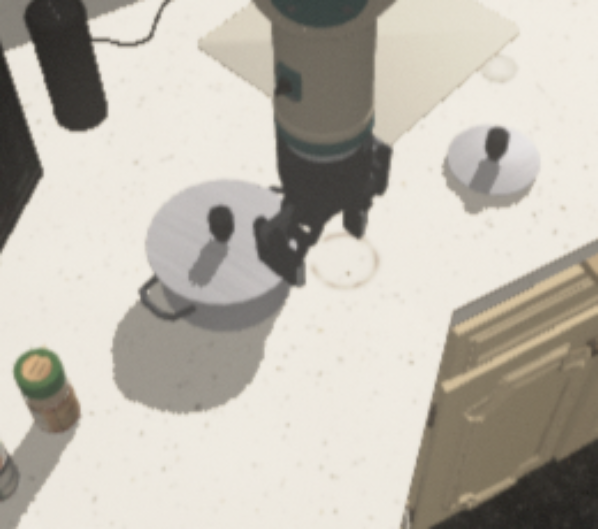

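The wide lid lies flat on the pot (crop (220,245), top at z≈75, as expected), the narrow lid is untouched, and the gripper is clear.

```bash
python3 -c "
from cell import ctrl
print(ctrl.finish_job())"
```

```text
the job is handed in; nothing more can be done
None
```

The job is handed in at about 20 s: the steamer plate stands level in the pot, the wide lid lies flat on the rim, and the narrow lid was left alone and the pot was not moved before the lid went on (not re-measured after).

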